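# Seat the slotted arbor in the mill's spindle taper

### The arm

A 6-joint arm with a two-finger parallel gripper is mounted at the origin on the work surface. World frame = base frame: x ahead of the robot, y to its left, z up, the work surface at z = 0. Lengths are in m, angles in degrees, forces in N, time in s.
With the tool pointing down it reaches from about 0.4 to 0.825 m from the base axis. Payload 7 kg.
Tool frame: the origin (TCP) lies on the front face of the gripper's body, between the roots of the fingers; the fingertips stand 66 mm ahead of it and the grasp point (between the pads) lies 47 mm ahead of it; z points along the fingers, y is the line along which they close (so a half turn about z gives the same grasp; the last joint's range is limited). The gripper opens to 88 mm and grips with 3 to 60 N. Pads are 19 mm wide; open, the fingers measure 130 mm over their backs; the gripper's body (78 mm by 193 mm) begins 47 mm behind the grasp point.
Start: joints at [-60.728, 20.546, 0.682, 0, -70.136, -16.507], TCP at [0.149, -0.658, 0.292] pointing down, gripper open.
Joint ranges: [-176.03, 176.03], [-82.01, 121.73], [-58.28, 71.71], [-173.87, 95.51], [-174.79, -0.11], [-173.66, 173.66]. Speed limits (degrees/s): [136.94, 136.94, 172.46, 180, 180, 180].

### API

Orientations are given as [roll, pitch, yaw] about the fixed x, y, z axes, in that order (R = Rz(yaw) Ry(pitch) Rx(roll)).
In Python, from plant import ctrl gives the robot as it stands.
- The arm moves only by the tool send_rows, never from a script. Its argument "deltas" is a list of rows, each a list of 2 entries, a list of its own where there are three numbers: the shift along the tool's x, y, z each as a share of 800 mm, from -1 to 1, then the turn about the tool's z as a share of 90 degrees, from -1 to 1. A call has exactly 5 rows; each row is the pose to reach, as a shift and turn from the pose commanded when the call began, along the tool's axes at that moment; what a row does not reach only later rows make up. A row lasts 1/12 s, in which the tool goes at most 41.7 mm and 7.16 degrees, less where a joint would pass 70% of its speed; a pose out of reach is approached as far as the arm can. A call with a number of a shift or a turn outside -1 to 1 is refused whole. A call with a gripper value outside its range is refused whole. "gripper" is the opening, from 0 (shut) to 1 (fully open), set as the call begins (left out, the last holds). The fingers move at their own pace and stop on an object; the grip force is fixed at half the most. Time passes only in rows, so rows that repeat a pose let the fingers close, or fill a call up. It gives the time, the measured TCP pose, the force, the opening and the grip force at its end, in the units of the state.
- ctrl.get_obs(): the state, without advancing time (a new reading comes with each control period).
- ctrl.snapshot(name): name is "scene" or "top" or "wrist"; returns a dict with "color" (480x640x3 uint8, red, green, blue), "vertical_fov" (degrees; the focal length in pixels is half the picture's height over the tangent of half this angle, whatever the lens; pixels are square), "cx", "cy" (the principal point, pixels), "rvec" (rotation vector, rad) and "tvec" (3), from world to camera coordinates, as OpenCV has them. Camera axes: x right, y down, z forward; pixel columns grow to the right and rows downward; lengths in m; the calibration is good to about 2 mm. A picture is of the moment at which its call begins. There is no depth.
- ctrl.close_job(): hands the job in; it is judged then, once.
Trained networks look in a picture, given as the dict that the camera call returned (one of the last four; its "shot" number tells which), for a name from the list of things; names that differ only in an ending like _2 or _b are one class to them, and where a whole thing is asked for, a point or a joint stands for the part that bears it (a point fixed in the world has none). Each returns a list of dicts, best first, with "conf" (0 to 1); they miss things now and then, are a little off and sometimes report something else, mostly with a low value. They report only what shows in the picture. A call takes as long as a camera call. They do not tell look-alikes from the thing itself.
- ctrl.boxes_of(picture, thing): "xy" ([column, row] as shares, 0 to 1, of the picture: columns of its width, rows of its height, amid what is visible of it).
- ctrl.cut_out(picture, thing): "pixels" (480x640 bool, what is visible of it) and "xy" ([column, row] as shares, 0 to 1, of the picture: columns of its width, rows of its height, amid what is visible of it).
The state is a dict: "clock": time; "joint_pos": joint angles; "qvel": joint speeds; "tau": joint torques, N m; "tool_pos": TCP position; "orientation": TCP orientation; "force": force on the tool from outside, world axes, zero at the start; "moment": the same for the moment, N m; "opening": finger opening in m; "gripper_force": force on a finger pad.
Only numpy, scipy, OpenCV 4.12 (cv2) and the standard library are available. Lean on these libraries where they do the work, as an engineer would, in place of code of your own. Each camera call takes 0.05 s, during which the arm holds its last target. There are 200 camera calls.

### The job

Set up the bench mill: take the arbor with the blue grip and the two notches in its flange out of the rack and lower it, held all the way and not dropped, shank first into the tapered bore of the upright spindle, turned so that its two notches go down over the spindle's two drive dogs. It must end fully home and upright, its flange flat on the spindle nose, and released; leave the other two arbors in the rack.

Things in the scene. Friction and masses are not known exactly. Their poses are not given: they have to be found in the camera images.
- arbor_grip (a point): Centre of the blue grip (40 along x, 26 along y, 50 tall; grasp across y) of the arbor to load, hung upright by its flange in a black rack (top 65 mm high, holes 100 apart). Below it: round flange, 72 diameter, top 25 and underside 39 mm below this point, with two 22 mm wide notches through its rim at +x and -x; then a 45 mm tapered shank, 40 to 15 diameter, tip 84 mm below. z up the shank.
- spindle_seat (a point): Centre of the bore's mouth, on the flat top of the steel spindle nose (76 diameter, 151 mm above the table) on a white drive unit; fixed. Bore 43 wide, narrowing to 21, 52 mm deep. Two yellow dogs, 9 wide and 10 mm high, stand at +x and -x, 26 to 35 mm out; z up. Arbor home: grip centre 39 mm above this point, its x along this x, either way round (10 degrees of play); else it stops 10 mm high.
- plain_grip (a point): Centre of the black grip (40 x 26 x 50 mm) of another upright arbor in the same rack: same size, but its round 72 mm flange has no notches. Leave it in its hole.
- slim_grip (a point): Centre of the white round grip (30 mm diameter, 50 tall) of a third upright arbor in the rack: plain 58 mm flange, thin straight 18 mm shank. Leave it in its hole.
Mind the look-alikes: they are no part of the job. Leave any green or red look-alike of the part that bears arbor_grip alone.

How it is judged (in metres and radians):
On the way:
1. the arbor is carried down into the spindle bore while held: flange within 20 mm of home, on the spindle's axis, with the fingers still gripping it (z of arbor_grip in the frame of spindle_seat below 0.059 m and horizontal distance between arbor_grip and spindle_seat below 0.015 m and contact force between the fingers and arbor above 1 N), for 0.1 s.
At the end, for the whole second after the job is handed in: The blue-gripped arbor rests released in the spindle: flange within 3.5 mm of flat on the nose, within 8 mm of its axis, notches over the dogs (within 12 degrees), upright within 5 degrees and at rest, with the other two arbors within 30 mm of where they stood (horizontal distance between arbor_grip and spindle_seat below 0.008 m and angle between the x axis of arbor_grip and the x axis of spindle_seat, either way round below 0.22 rad and z of arbor_grip in the frame of spindle_seat between 0.035 and 0.0425 m and angle between arbor_grip's own z axis and vertical below 0.09 rad and linear speed of arbor below 0.02 m/s); the robot touches nothing.
It fails at once if one of the other two arbors is moved more than 30 mm from its place in the rack (distance of any of plain_grip, slim_grip from where it was at the start of the episode above 0.03 m).
It also fails if it takes over 42 s, if anything falls off the work surface, if the arm or the gripper's body presses on something with over 40 N, if the wrist force passes 120 N, or if a joint passes its speed limit or range.

## Working session

There is one attempt and no reset: what is moved stays moved. The work goes in short steps, Python scripts to look and compute and a tool call to move; the robot and the scene stay as the last step left them, time stands still between calls to the robot, and variables do not carry over. Pictures are saved under pics/ and viewed, at most 10 in all, crops included, and the job is handed in when it is done.

Besides the shell and the picture viewer there is one more tool, called after ">>>" as a command line: name --argument value ..., lists and objects as JSON in quotes. send_rows: Moves the arm, as the interface text tells. Shift numbers are shares of 800 mm and turn numbers shares of 90 degrees, none past 1 either way. Its arguments: {"type":"object","properties":{"deltas":{"type":"array","items":{"type":"array"}},"gripper":{"type":"number"}},"required":["deltas"]}

```bash
mkdir -p pics; ls; cat > h.py <<'E'
import numpy as np, cv2
from plant import ctrl
from scipy.spatial.transform import Rotation as R
def cam(p):
    f=240/np.tan(np.radians(p["vertical_fov"])/2)
    return np.array([[f,0,p["cx"]],[0,f,p["cy"]],[0,0,1.]]),cv2.Rodrigues(np.array(p["rvec"],float))[0],np.array(p["tvec"],float).ravel()
def ray(p,u,v):
    K,Rm,t=cam(p); return -Rm.T@t, Rm.T@np.linalg.inv(K)@np.array([u,v,1.])
def at_z(p,u,v,z):
    c,d=ray(p,u,v); return c+d*(z-c[2])/d[2]
def proj(p,X):
    K,Rm,t=cam(p); q=K@(Rm@np.array(X,float)+t); return q[:2]/q[2]
def save(p,n): cv2.imwrite("pics/"+n,p["color"][:,:,::-1])
E
python3 - <<'E'
from h import *
s=ctrl.get_obs(); print(s)
for n in ["scene","top"]:
    p=ctrl.snapshot(n); save(p,n+"0.png"); print(n,{k:v for k,v in p.items() if k!="color"})
    for t in ["arbor_grip","spindle_seat","plain_grip","slim_grip"]:
        r=ctrl.boxes_of(p,t)
        print(t,[(round(a["conf"],2),np.round(np.array(a["xy"])*[640,480],1)) for a in r])
E
```

```text
pics
{'clock': 0.0, 'joint_pos': array([-6.07248332e+01,  2.05928842e+01,  6.33422658e-01, -1.92828606e-02,
       -7.01351969e+01, -1.65046385e+01]), 'qvel': array([-0.03589715,  0.09193767, -0.01023844,  0.00560514, -0.0271335 ,
       -0.03268633]), 'tau': array([-2.35414765e-03, -5.82719207e+01,  2.93051201e+01,  6.99707866e+00,
        7.05183222e-03, -1.63949671e-04]), 'tool_pos': array([ 0.14907732, -0.65794588,  0.2912062 ]), 'orientation': array([ 1.79904092e+02, -9.51425038e-03, -1.67236031e+02]), 'force': array([ 0.2136683 , -0.69044726, -0.15187321]), 'moment': array([-0.02356509,  0.00865206, -0.04856368]), 'gripper_force': 0.0, 'opening': 0.0877159668172326}
scene {'vertical_fov': 43.384757524040374, 'cx': 312.9501783875351, 'cy': 242.21011619018532, 'rvec': array([ 2.31927461,  0.76315284, -0.28065895]), 'tvec': array([-0.43193545, -0.12284374,  1.62547888]), 'shot': 1}
arbor_grip [(0.79, array([425.2, 213.3])), (0.78, array([358.8, 202.2])), (0.75, array([395.8, 237.8])), (0.64, array([320.6, 184. ]))]
spindle_seat [(0.82, array([226.8, 314.8]))]
plain_grip [(0.68, array([384.2, 177.1]))]
slim_grip [(0.64, array([336.3, 227.2]))]
top {'vertical_fov': 54.6621619086214, 'cx': 317.90409776260185, 'cy': 234.59547650604847, 'rvec': array([ 2.08740939, -2.14955529,  0.13350029]), 'tvec': array([0.04373453, 0.54721939, 0.9032783 ]), 'shot': 2}
arbor_grip [(0.93, array([168.7, 190. ])), (0.81, array([226.4, 197.9])), (0.8, array([209.5, 253.9])), (0.75, array([204.7, 318.9]))]
spindle_seat [(0.68, array([453. , 262.1]))]
plain_grip [(0.55, array([160.7, 259.4]))]
slim_grip [(0.8, array([261.3, 256. ]))]
```

View pics/scene0.png

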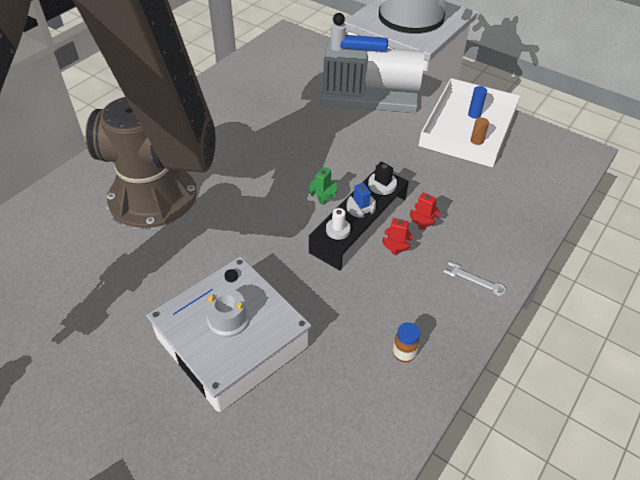

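View pics/top0.png

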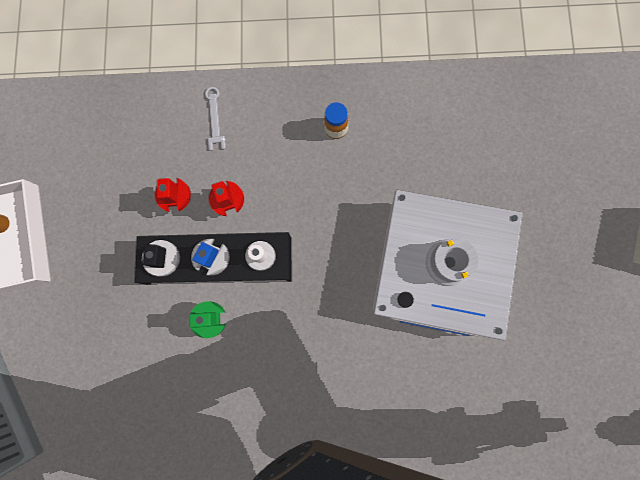

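The scene view shows the rack with blue (361,197), black (384,175) and white (339,220) grips. The red and green look-alikes stand outside the rack, and the spindle is at (227,313). In the top view, blue is at (208,254) and the dogs are at (451,243) and (465,275).

```bash
python3 - <<'E'
from h import *
p=ctrl.snapshot("top")
hsv=cv2.cvtColor(p["color"],cv2.COLOR_RGB2HSV)
b=np.zeros((480,640),np.uint8); b[235:280,188:232]=cv2.inRange(hsv,(100,120,60),(130,255,255))[235:280,188:232]
y,x=np.nonzero(b); print(len(x),x.mean(),y.mean())
print("grip",at_z(p,x.mean(),y.mean(),.12))
r=cv2.minAreaRect(np.c_[x,y].astype(np.float32)); bx=cv2.boxPoints(r); print(r,[at_z(p,*q,.129)[:2].round(4) for q in bx])
yel=cv2.inRange(hsv,(20,130,120),(35,255,255))[225:300,420:490]
n,l,st,c=cv2.connectedComponentsWithStats(yel)
D=[at_z(p,c[i][0]+420,c[i][1]+225,.158) for i in range(1,n) if st[i,4]>8]; print([s[4] for s in st],D)
if len(D)>1: d=D[1]-D[0]; print("seat",(D[0]+D[1])/2,np.linalg.norm(d),np.degrees(np.arctan2(d[1],d[0])))
for q in [(453,262.1)]: print(at_z(p,*q,.151))
for q in [(160,258),(259,254)]: print(at_z(p,*q,.12))
w=ctrl.snapshot("wrist"); K,Rm,t=cam(w); c=-Rm.T@t; s=ctrl.get_obs(); T=R.from_euler("xyz",s["orientation"],degrees=True)
print("wrist cam in tool",T.inv().apply(c-s["tool_pos"]),T.inv().apply(Rm.T[:,2]),T.inv().apply(Rm.T[:,0]),w["vertical_fov"])
E
```

```text
360 205.66666666666666 254.69166666666666
grip [0.50445999 0.23772621 0.12      ]
((205.40003967285156, 254.70004272460938), (19.230182647705078, 20.57182502746582), 26.56505012512207) [array([0.4949, 0.2604]), array([0.529 , 0.2436]), array([0.5117, 0.2109]), array([0.4778, 0.2278])]
[np.int32(5199), np.int32(25), np.int32(26)] [array([ 0.50768543, -0.21057717,  0.158     ]), array([ 0.45061414, -0.23168186,  0.158     ])]
seat [ 0.47914978 -0.22112951  0.158     ] 0.06084850106701886 -159.7058391441948
[ 0.47351996 -0.21464658  0.151     ]
[0.50085334 0.3248815  0.12      ]
[0.50264349 0.13659269 0.12      ]
wrist cam in tool [ 0.07062747  0.0001137  -0.0911698 ] [-2.63746965e-01 -7.37903353e-04  9.64591620e-01] [-4.19696947e-04  9.99999701e-01  6.50233034e-04] 60.01493803831846
```

>>> send_rows --deltas '[[[-0.035,0.0295,-0.003],0],[[-0.07,0.059,-0.006],0],[[-0.105,0.0885,-0.009],0],[[-0.14,0.118,-0.012],0],[[-0.174,0.147,-0.015],0]]' --gripper 0.6

```text
clock: 1.02
tool_pos: [0.2595, -0.5114, 0.3043]
orientation: [-180.0, 0.0, -167.3]
force: [1.0, -0.5, -0.0]
opening: 0.0595
gripper_force: 0.0
```

>>> send_rows --deltas '[[[-0.035,0.0295,-0.003],0],[[-0.07,0.059,-0.006],0],[[-0.105,0.0885,-0.009],0],[[-0.14,0.118,-0.012],0],[[-0.174,0.147,-0.015],0]]'

```text
clock: 1.43
tool_pos: [0.3695, -0.3658, 0.3167]
orientation: [-180.0, 0.0, -167.2]
force: [0.6, 0.2, 0.3]
opening: 0.0526
gripper_force: 0.0
```

>>> send_rows --deltas '[[[-0.035,0.0295,-0.003],-0.02],[[-0.07,0.059,-0.006],-0.04],[[-0.105,0.0885,-0.009],-0.06],[[-0.14,0.118,-0.012],-0.083],[[-0.174,0.147,-0.015],-0.083]]'

```text
clock: 1.85
tool_pos: [0.4793, -0.2202, 0.3288]
orientation: [-180.0, 0.1, -159.6]
force: [0.8, -1.2, -0.7]
opening: 0.0527
gripper_force: 0.0
```

>>> send_rows --deltas '[[[0,0,0],0],[[0,0,0],0],[[0,0,0],0],[[0,0,0],0],[[0,0,0],0]]'

```text
clock: 2.27
tool_pos: [0.4778, -0.2227, 0.3282]
orientation: [-180.0, -0.0, -159.8]
force: [-0.4, -0.6, 0.4]
opening: 0.0523
gripper_force: 0.0
```

```bash
python3 - <<'E'
from h import *
p=ctrl.snapshot("wrist"); save(p,"w1.png"); s=ctrl.get_obs(); print(s["clock"],s["tool_pos"],s["orientation"],s["joint_pos"])
hsv=cv2.cvtColor(p["color"],cv2.COLOR_RGB2HSV)
yel=cv2.inRange(hsv,(20,130,120),(35,255,255))
n,l,st,c=cv2.connectedComponentsWithStats(yel); print(st[1:],c[1:])
E
```

```text
2.3167 [ 0.4778498  -0.22277861  0.32819472] [-1.79999071e+02  1.44771545e-03 -1.59852676e+02] [-3.66221155e+00  5.24328628e+00 -1.45841640e+01  2.82247568e-04
 -7.01708501e+01 -6.61905601e+01]
[[316 187  14  16 210]
 [317 275  14  17 219]
 [450 303  27  72 780]
 [163 340   1   1   1]
 [162 343   4  14  33]
 [453 359   1   1   1]
 [455 359   2   3   3]
 [455 363   2   2   3]
 [468 391   3   5   6]
 [470 392   1   1   1]] [[322.52857143 194.14285714]
 [323.17351598 283.10958904]
 [466.75       339.57948718]
 [163.         340.        ]
 [163.21212121 348.75757576]
 [453.         359.        ]
 [455.33333333 360.        ]
 [455.66666667 363.33333333]
 [468.5        393.33333333]
 [470.         392.        ]]
```

View pics/w1.png

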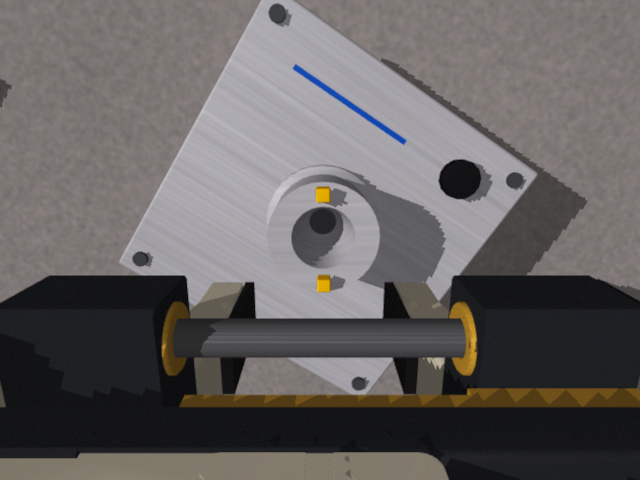

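```bash
python3 - <<'E'
from h import *
p=ctrl.snapshot("wrist")
A=at_z(p,322.5,194.1,.158);B=at_z(p,323.2,283.1,.158); print((A+B)/2,np.linalg.norm(A-B),np.degrees(np.arctan2(*(B-A)[[1,0]])))
for a in (0,180): pass
for z,u in ((.151,"seat"),): print(proj(p,[.478,-.222,.151]))
print(ctrl.boxes_of(p,"spindle_seat"))
g=cv2.cvtColor(p["color"],cv2.COLOR_RGB2GRAY)
E
```

```text
[ 0.47841525 -0.21995427  0.158     ] 0.06019708565291601 20.703088188032705
[320.11465487 235.53676593]
[{'xy': [0.5031, 0.4725], 'conf': 0.59}]
```

The dogs show at (322,194) and (323,283), with the bore between them at about (322,236). That puts the seat at (0.4784, -0.2200) with its axis at 20.6°. Next I'll go above the blue grip.

>>> send_rows --deltas '[[[-0.0153,0.0353,0.0016],0],[[-0.0306,0.0706,0.0032],0],[[-0.046,0.106,0.005],0],[[-0.061,0.1413,0.0065],0],[[-0.0763,0.1767,0.008],0]]'

```text
clock: 2.83
tool_pos: [0.4865, -0.0674, 0.3219]
orientation: [-180.0, 0.0, -159.8]
force: [0.7, -0.3, -0.3]
opening: 0.0524
gripper_force: 0.0
```

>>> send_rows --deltas '[[[-0.0153,0.0353,0.0016],0],[[-0.0306,0.0706,0.0032],0],[[-0.046,0.106,0.005],0],[[-0.061,0.1413,0.0065],0],[[-0.0763,0.1767,0.008],0]]'

```text
clock: 3.25
tool_pos: [0.495, 0.0866, 0.3156]
orientation: [180.0, 0.0, -159.8]
force: [0.5, -0.8, -0.1]
opening: 0.0524
gripper_force: 0.0
```

>>> send_rows --deltas '[[[-0.0153,0.0353,0.0016],0],[[-0.0306,0.0706,0.0032],0],[[-0.046,0.106,0.005],0],[[-0.061,0.1413,0.0065],0],[[-0.0763,0.1767,0.008],0]]'

```text
clock: 3.67
tool_pos: [0.5036, 0.2403, 0.309]
orientation: [180.0, 0.0, -159.8]
force: [0.6, -0.4, -0.3]
opening: 0.0522
gripper_force: 0.0
```

>>> send_rows --deltas '[[[0,0,0],0],[[0,0,0],0],[[0,0,0],0],[[0,0,0],0],[[0,0,0],0]]'

```text
clock: 4.08
tool_pos: [0.5037, 0.2382, 0.3092]
orientation: [180.0, 0.0, -159.8]
force: [0.4, -0.5, 0.0]
opening: 0.053
gripper_force: 0.0
```

```bash
python3 - <<'E'
from h import *
p=ctrl.snapshot("wrist"); save(p,"w2.png"); s=ctrl.get_obs(); print(s["clock"],s["tool_pos"],s["orientation"],s["joint_pos"])
print([(a["conf"],np.array(a["xy"])*[640,480]) for a in ctrl.boxes_of(p,"arbor_grip")])
hsv=cv2.cvtColor(p["color"],cv2.COLOR_RGB2HSV)
m=cv2.inRange(hsv,(100,120,30),(130,255,255))
n,l,st,c=cv2.connectedComponentsWithStats(m); i=[k for k in range(1,n) if st[k,4]>100]; print(st[i],c[i])
for k in i:
    v=hsv[...,2][l==k]; print(np.percentile(v,[5,25,50,75,95]))
E
```

```text
4.1333 [0.5036877  0.23830367 0.30928701] [ 1.79989526e+02  2.52295269e-02 -1.59835325e+02] [ 4.54540948e+01  8.82745076e+00 -1.28906191e+01  1.40789637e-03
 -6.82546442e+01 -1.15289939e+02]
[(0.88, array([356.608, 373.68 ])), (0.84, array([322.368, 223.584])), (0.63, array([259.904, 313.824])), (0.63, array([390.208,  75.504]))]
[[ 293  197   65   72 2400]] [[324.26958333 232.03291667]]
[123.   214.75 233.   237.   244.  ]
```

View pics/w2.png

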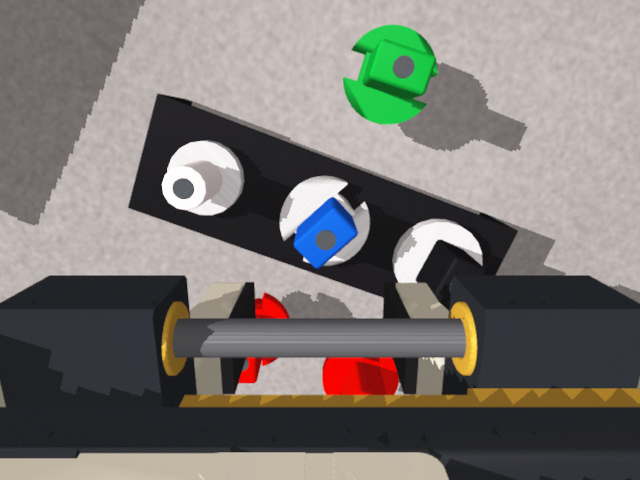

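The blue grip sits at (325,233) with its grey centre dot at (325,239), and its long axis runs lower left to upper right. Notches are visible on the flange at about (350,192) and (288,238).

```bash
python3 - <<'E'
from h import *
p=ctrl.snapshot("wrist")
hsv=cv2.cvtColor(p["color"],cv2.COLOR_RGB2HSV)
m=cv2.inRange(hsv,(100,120,30),(130,255,255))
sub=np.s_[190:275,285:365]
d=np.zeros_like(m); d[228:252,312:338]=((hsv[...,1]<100)&(hsv[...,2]<150)).astype(np.uint8)[228:252,312:338]
y,x=np.nonzero(d); X=at_z(p,x.mean(),y.mean(),.129); print("dot",len(x),x.mean(),y.mean(),X)
for th in (200,220,228):
    t=(m>0)&(hsv[...,2]>th); y,x=np.nonzero(t)
    W=np.array([at_z(p,a,b,.129)[:2] for a,b in zip(x,y)])
    (c,sz,a)=cv2.minAreaRect((W*1000).astype(np.float32)); bx=cv2.boxPoints((c,sz,a)); e=max([bx[1]-bx[0],bx[2]-bx[1]],key=np.linalg.norm)
    print(th,len(x),c,sz,"long axis deg",np.degrees(np.arctan2(e[1],e[0])))
E
python3 - <<'E'
import cv2
i=cv2.imread("pics/w2.png")[165:285,265:385]; cv2.imwrite("pics/c2.png",cv2.resize(i,None,fx=5,fy=5,interpolation=cv2.INTER_NEAREST))
E
```

```text
dot 299 324.97658862876256 239.47826086956522 [0.50614376 0.24359859 0.129     ]
200 1958 (503.01177978515625, 240.2847442626953) (29.93959617614746, 39.75218963623047) long axis deg -27.143824
220 1481 (504.05780029296875, 239.5247344970703) (29.54332733154297, 37.17662048339844) long axis deg -27.153185
228 1384 (505.5387268066406, 241.9635009765625) (23.329355239868164, 36.554344177246094) long axis deg -27.539093
```

View pics/c2.png

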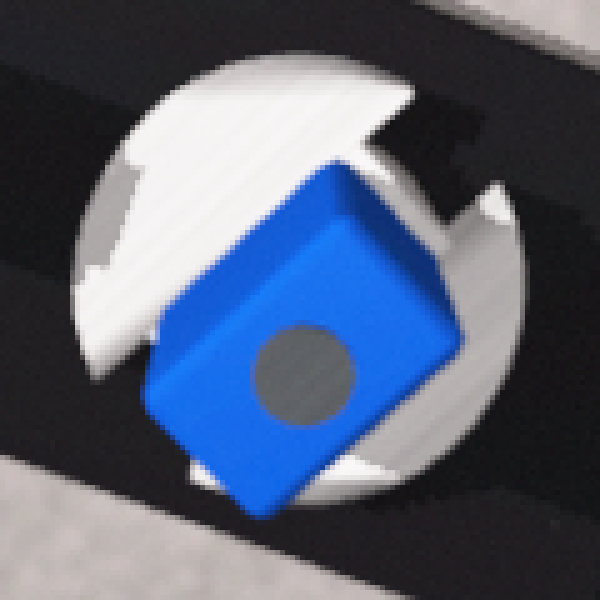

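>>> send_rows --deltas '[[[-0.005,0.005,0],0.078],[[-0.005,0.005,0],0.156],[[-0.005,0.005,0],0.234],[[-0.005,0.005,0],0.312],[[-0.005,0.005,0],0.39]]'

```text
clock: 4.65
tool_pos: [0.506, 0.244, 0.3091]
orientation: [180.0, 0.0, 164.8]
force: [0.8, 0.4, 0.4]
opening: 0.0526
gripper_force: 0.0
```

>>> send_rows --deltas '[[[0,0,0.02],0.07],[[0,0,0.04],0.136],[[0,0,0.06],0.136],[[0,0,0.08],0.136],[[0,0,0.1],0.136]]'

```text
clock: 5.07
tool_pos: [0.506, 0.244, 0.2285]
orientation: [180.0, 0.0, 152.9]
force: [-0.1, 0.6, -0.6]
opening: 0.0526
gripper_force: 0.0
```

>>> send_rows --deltas '[[[0,0,0],0],[[0,0,0],0],[[0,0,0],0],[[0,0,0],0],[[0,0,0],0]]'

```text
clock: 5.48
tool_pos: [0.5064, 0.2447, 0.2301]
orientation: [179.9, 0.0, 152.9]
force: [0.3, -0.2, -0.6]
opening: 0.0526
gripper_force: 0.0
```

```bash
python3 - <<'E'
from h import *
p=ctrl.snapshot("wrist"); save(p,"w3.png"); s=ctrl.get_obs(); print(s["clock"],s["tool_pos"],s["orientation"],s["joint_pos"])
T=R.from_euler("xyz",s["orientation"],degrees=True); tp=s["tool_pos"]
hsv=cv2.cvtColor(p["color"],cv2.COLOR_RGB2HSV)
m=cv2.inRange(hsv,(100,120,30),(130,255,255))
v=hsv[...,2]
for th in (200,225):
    y,x=np.nonzero((m>0)&(v>th))
    if len(x)<50: continue
    W=np.array([at_z(p,a,b,.129)[:2] for a,b in zip(x,y)])
    (c,sz,a)=cv2.minAreaRect((W*1000).astype(np.float32)); bx=cv2.boxPoints((c,sz,a)); e=max([bx[1]-bx[0],bx[2]-bx[1]],key=np.linalg.norm)
    print(th,len(x),x.mean(),y.mean(),c,sz,np.degrees(np.arctan2(e[1],e[0])))
E
```

```text
5.5333 [0.5062479  0.24464989 0.22993606] [1.79912682e+02 3.20770252e-02 1.52894030e+02] [ 4.57407544e+01  1.27976639e+01 -1.88277589e+01  5.75761092e-03
 -5.82816832e+01 -1.62849723e+02]
200 2473 312.72300849171046 275.9381318236959 (501.7120666503906, 245.27792358398438) (24.022823333740234, 44.826229095458984) -27.163317
225 2320 312.20862068965516 276.8823275862069 (504.89166259765625, 243.40066528320312) (23.063945770263672, 37.691490173339844) -26.552935
```

View pics/w3.png

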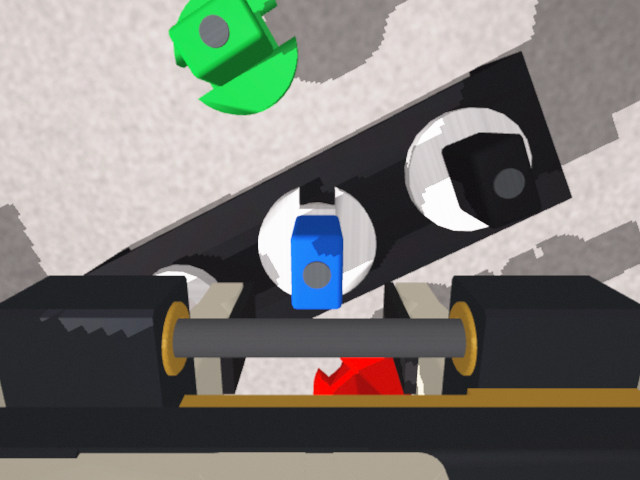

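The blue grip is aligned with the fingers, with its dot at (316,275), and the neighbours are clear. Now I'll descend and grip.

>>> send_rows --deltas '[[[0,0,0.02],0],[[0,0,0.04],0],[[0,0,0.06],0],[[0,0,0.08],0],[[0,0,0.096],0]]'

```text
clock: 5.95
tool_pos: [0.5059, 0.2444, 0.1516]
orientation: [180.0, -0.0, 152.9]
force: [0.4, -0.2, 0.4]
opening: 0.0526
gripper_force: 0.0
```

>>> send_rows --deltas '[[[0,0,0],0],[[0,0,0],0],[[0,0,0],0],[[0,0,0],0],[[0,0,0],0]]' --gripper 0

```text
clock: 6.37
tool_pos: [0.5063, 0.2446, 0.1533]
orientation: [179.9, 0.0, 152.9]
force: [0.2, 0.5, 0.8]
opening: 0.0258
gripper_force: 30.0
```

>>> send_rows --deltas '[[[0,0,0],0],[[0,0,0],0],[[0,0,0],0],[[0,0,0],0],[[0,0,0],0]]'

```text
clock: 6.78
tool_pos: [0.5063, 0.2446, 0.1532]
orientation: [179.9, 0.0, 152.9]
force: [-1.6, -0.7, 5.9]
opening: 0.0258
gripper_force: 30.0
```

>>> send_rows --deltas '[[[0,0,-0.02],0],[[0,0,-0.06],0],[[0,0,-0.11],0],[[0,0,-0.16],0],[[0,0,-0.205],0]]'

```text
clock: 7.2
tool_pos: [0.5055, 0.2441, 0.3182]
orientation: [180.0, -0.0, 152.9]
force: [1.3, 1.6, -4.5]
opening: 0.0262
gripper_force: 30.0
```

>>> send_rows --deltas '[[[0,0,-0.02],-0.07],[[0,0,-0.02],-0.14],[[0,0,-0.02],-0.21],[[0,0,-0.02],-0.28],[[0,0,-0.02],-0.35]]'

```text
clock: 7.62
tool_pos: [0.5054, 0.2443, 0.3316]
orientation: [180.0, -0.1, -175.3]
force: [0.4, -0.4, -3.1]
opening: 0.0259
gripper_force: 30.0
```

>>> send_rows --deltas '[[[0,0,0],-0.06],[[0,0,0],-0.12],[[0,0,0],-0.18],[[0,0,0],-0.18],[[0,0,0],-0.18]]'

```text
clock: 8.03
tool_pos: [0.5056, 0.2443, 0.3317]
orientation: [180.0, -0.1, -159.6]
force: [0.6, -0.3, -3.8]
opening: 0.0257
gripper_force: 30.0
```

```bash
python3 - <<'E'
from h import *
p=ctrl.snapshot("wrist"); save(p,"w4.png"); s=ctrl.get_obs(); print(s)
E
```

```text
{'clock': 8.0833, 'joint_pos': array([ 4.57429071e+01,  8.53150368e+00, -1.02688429e+01, -2.39743008e-02,
       -7.12321803e+01, -1.15337180e+02]), 'qvel': array([-0.04240055,  0.0315975 ,  0.21944   ,  0.08273156,  0.0675327 ,
        0.22181418]), 'tau': array([-1.45089478e-03, -4.36371553e+01,  3.10459471e+01,  7.63839483e+00,
       -9.26209870e-02,  1.64671820e-01]), 'tool_pos': array([0.50570006, 0.24433178, 0.33182103]), 'orientation': array([ 1.79993408e+02, -3.91115961e-02, -1.59601990e+02]), 'force': array([ 0.05858831,  0.1883377 , -3.69483481]), 'moment': array([0.04064391, 0.0028919 , 0.00282639]), 'gripper_force': 29.999121129512787, 'opening': 0.025842391314632614}
```

View pics/w4.png

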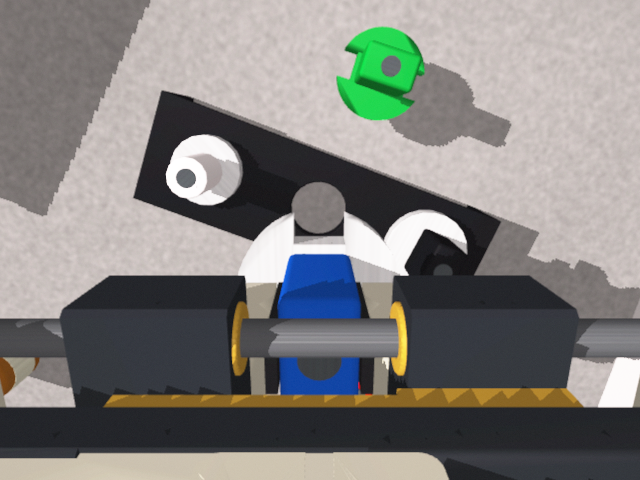

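The arbor is held and lifted. Its grip's front face starts at row 254, the notch is centred at (318,240), and the grey disc at (318,208) is the empty hole.

```bash
python3 - <<'E'
from h import *
p=ctrl.snapshot("wrist"); s=ctrl.get_obs()
T=R.from_euler("xyz",s["orientation"],degrees=True); tp=s["tool_pos"]
P=lambda *v: proj(p,tp+T.apply(v)).round(1)
for dx in (-.003,0,.003): print(dx,"front bottom",P(.02+dx,0,.072),"front top",P(.02+dx,0,.022),"notch edges top",P(.034+dx,.011,.072),P(.034+dx,-.011,.072),"rim",P(dx+.036*.9,.036*.436,.072))
im=p["color"]
for c in (300,318,340): print(c,[tuple(im[r,c]) for r in range(225,290,4)])
for r in (230,236): print(r,[(c,int(im[r,c].sum())) for c in range(284,354,2)])
print("hole",at_z(p,318,208,.065),at_z(p,318,208,.0))
# deltas to seat
t=np.array([.4784,-.2200,tp[2]]); print(T.inv().apply(t-tp)/.8)
E
```

```text
-0.003 front bottom [319.  260.2] front top [319.  312.9] notch edges top [346.2 227.2] [291.8 227.2] rim [357.8 231. ]
0 front bottom [319.  253.2] front top [319.  303.6] notch edges top [346.4 219.9] [291.6 220. ] rim [358.  223.8]
0.003 front bottom [319.  246.2] front top [319.  294.1] notch edges top [346.5 212.6] [291.5 212.7] rim [358.1 216.5]
300 [(np.uint8(114), np.uint8(108), np.uint8(106)), (np.uint8(23), np.uint8(22), np.uint8(24)), (np.uint8(36), np.uint8(32), np.uint8(35)), (np.uint8(151), np.uint8(146), np.uint8(146)), (np.uint8(151), np.uint8(146), np.uint8(146)), (np.uint8(247), np.uint8(246), np.uint8(245)), (np.uint8(251), np.uint8(250), np.uint8(250)), (np.uint8(227), np.uint8(229), np.uint8(240)), (np.uint8(15), np.uint8(71), np.uint8(173)), (np.uint8(17), np.uint8(73), np.uint8(175)), (np.uint8(17), np.uint8(73), np.uint8(174)), (np.uint8(18), np.uint8(72), np.uint8(173)), (np.uint8(17), np.uint8(74), np.uint8(174)), (np.uint8(16), np.uint8(72), np.uint8(172)), (np.uint8(20), np.uint8(76), np.uint8(175)), (np.uint8(18), np.uint8(75), np.uint8(174)), (np.uint8(1
[... 1864 characters left out ...]
, 334), (330, 231), (332, 116), (334, 93), (336, 108), (338, 112), (340, 102), (342, 103), (344, 644), (346, 706), (348, 720), (350, 727), (352, 731)]
236 [(284, 740), (286, 743), (288, 746), (290, 749), (292, 743), (294, 402), (296, 353), (298, 361), (300, 361), (302, 354), (304, 352), (306, 353), (308, 351), (310, 351), (312, 353), (314, 361), (316, 363), (318, 355), (320, 346), (322, 357), (324, 360), (326, 359), (328, 460), (330, 453), (332, 465), (334, 464), (336, 469), (338, 478), (340, 471), (342, 459), (344, 683), (346, 709), (348, 719), (350, 728), (352, 734)]
hole [0.50508492 0.24308725 0.065     ] [0.51698416 0.24731006 0.        ]
[ 2.34631490e-01 -5.32040587e-01  1.05066658e-04]
```

>>> send_rows --deltas '[[[0.01,-0.023,0],0],[[0.025,-0.057,0],0],[[0.043,-0.097,0],0],[[0.061,-0.138,0],0],[[0.0782,-0.1773,0],0]]'

```text
clock: 8.55
tool_pos: [0.4967, 0.0883, 0.3321]
orientation: [180.0, 0.0, -159.5]
force: [0.1, 1.1, -3.4]
opening: 0.0255
gripper_force: 30.0
```

>>> send_rows --deltas '[[[0.0153,-0.0353,0],0],[[0.0306,-0.0706,0],0],[[0.046,-0.106,0],0],[[0.061,-0.1413,0],0],[[0.0782,-0.1773,0],0]]'

```text
clock: 8.97
tool_pos: [0.4883, -0.0665, 0.3323]
orientation: [180.0, 0.0, -159.5]
force: [1.5, 0.1, -3.2]
opening: 0.0259
gripper_force: 30.0
```

>>> send_rows --deltas '[[[0.018,-0.041,0],0],[[0.036,-0.082,0],0],[[0.054,-0.122,0],0],[[0.069,-0.156,0],0],[[0.0782,-0.1773,0],0]]'

```text
clock: 9.38
tool_pos: [0.4793, -0.2224, 0.3321]
orientation: [-180.0, -0.0, -159.6]
force: [0.9, -0.3, -4.7]
opening: 0.0257
gripper_force: 30.0
```

>>> send_rows --deltas '[[[0,0,0],0],[[0,0,0],0],[[0,0,0],0],[[0,0,0],0],[[0,0,0],0]]'

```text
clock: 9.8
tool_pos: [0.4801, -0.2191, 0.3323]
orientation: [-180.0, 0.0, -159.4]
force: [0.1, -0.4, -3.4]
opening: 0.0261
gripper_force: 30.0
```

```bash
python3 - <<'E'
from h import *
p=ctrl.snapshot("wrist"); save(p,"w5.png"); s=ctrl.get_obs(); print(s["clock"],s["tool_pos"],s["orientation"],s["force"],s["opening"])
T=R.from_euler("xyz",s["orientation"],degrees=True); tp=s["tool_pos"]
hsv=cv2.cvtColor(p["color"],cv2.COLOR_RGB2HSV)
n,l,st,c=cv2.connectedComponentsWithStats(cv2.inRange(hsv,(20,130,120),(35,255,255))); print([(st[i].tolist(),c[i].round(1).tolist()) for i in range(1,n) if st[i,4]>40])
a=np.radians(20.6)
for sg in (-1,1): print("dog pred",proj(p,[.4784+sg*.0305*np.cos(a),-.22+sg*.0305*np.sin(a),.158]))
t=np.array([.4784,-.2200,tp[2]]); print(T.inv().apply(t-tp)/.8)
q=ctrl.snapshot("scene"); im=q["color"][200:360,130:330]; cv2.imwrite("pics/s5.png",cv2.resize(im[:,:,::-1],None,fx=3,fy=3))
E
```

```text
9.85 [ 0.48012085 -0.21913605  0.33232032] [-1.79996248e+02  1.99009593e-02 -1.59352416e+02] [-0.42480649  0.99187346 -4.15988693] 0.025695377273892265
[([312, 181, 14, 15, 207], [318.6, 188.0]), ([391, 303, 16, 72, 625], [400.0, 339.1]), ([232, 340, 4, 21, 56], [233.5, 350.9]), ([422, 389, 10, 12, 50], [426.8, 394.1]), ([479, 389, 24, 10, 70], [489.9, 392.1]), ([520, 389, 16, 9, 53], [526.7, 391.9]), ([545, 389, 9, 13, 42], [548.5, 395.3]), ([554, 389, 12, 12, 49], [558.7, 393.8]), ([120, 396, 16, 9, 46], [128.0, 398.9])]
dog pred [318.78732149 187.10245623]
dog pred [318.77116164 276.68285112]
[ 2.39370397e-03 -2.52060002e-04 -8.14916774e-07]
```

View pics/w5.png

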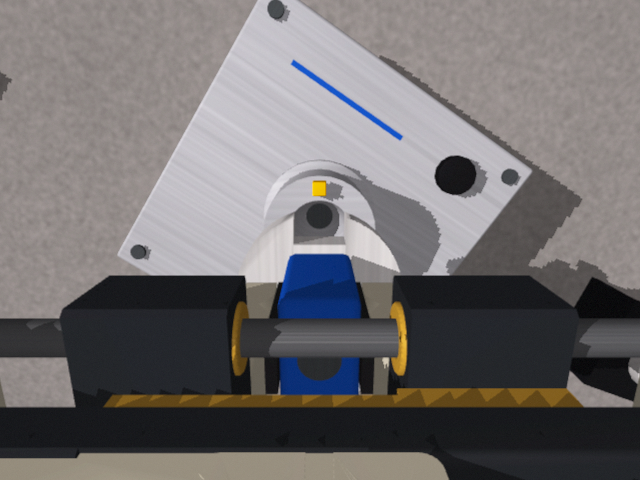

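The dog at (318.6,188) lines up with the notch centre (318.5) and matches the prediction. I'll correct about 2 mm along x and descend.

>>> send_rows --deltas '[[[0.0028,-0.0003,0],0],[[0.0028,-0.0003,0.005],0],[[0.0028,-0.0003,0.015],0],[[0.0028,-0.0003,0.025],0],[[0.0028,-0.0003,0.03],0]]'

```text
clock: 10.32
tool_pos: [0.4773, -0.2207, 0.3063]
orientation: [179.9, -0.1, -159.4]
force: [-0.4, 1.3, -3.8]
opening: 0.0258
gripper_force: 30.0
```

>>> send_rows --deltas '[[[0,0,0.01],0],[[0,0,0.02],0],[[0,0,0.03],0],[[0,0,0.035],0],[[0,0,0.04],0]]'

```text
clock: 10.73
tool_pos: [0.4778, -0.2209, 0.2753]
orientation: [180.0, -0.0, -159.4]
force: [-0.3, 0.5, -3.1]
opening: 0.0258
gripper_force: 30.0
```

>>> send_rows --deltas '[[[0,0,0.005],0],[[0,0,0.01],0],[[0,0,0.015],0],[[0,0,0.02],0],[[0,0,0.022],0]]'

```text
clock: 11.15
tool_pos: [0.4778, -0.2209, 0.2579]
orientation: [180.0, -0.0, -159.4]
force: [-0.5, 0.1, -3.1]
opening: 0.0261
gripper_force: 30.0
```

>>> send_rows --deltas '[[[-0.0005,0.0005,0.004],0],[[-0.0005,0.0005,0.007],0],[[-0.0005,0.0005,0.01],0],[[-0.0005,0.0005,0.013],0],[[-0.0005,0.0005,0.015],0]]'

```text
clock: 11.57
tool_pos: [0.4781, -0.2204, 0.2463]
orientation: [180.0, -0.0, -159.4]
force: [-0.4, 0.1, -4.2]
opening: 0.0259
gripper_force: 30.0
```

>>> send_rows --deltas '[[[0,0,0.001],0],[[0,0,0.002],0],[[0,0,0.003],0],[[0,0,0.004],0],[[0,0,0.005],0]]'

```text
clock: 11.98
tool_pos: [0.4782, -0.2204, 0.2426]
orientation: [-180.0, 0.0, -159.4]
force: [0.1, 0.2, -3.8]
opening: 0.0258
gripper_force: 30.0
```

>>> send_rows --deltas '[[[0,0,0.001],0],[[0,0,0.002],0],[[0,0,0.003],0],[[0,0,0.0035],0],[[0,0,0.004],0]]'

```text
clock: 12.4
tool_pos: [0.4782, -0.2204, 0.2393]
orientation: [180.0, -0.0, -159.4]
force: [-0.4, -0.2, -4.0]
opening: 0.0259
gripper_force: 30.0
```

>>> send_rows --deltas '[[[0,0,0.0005],0],[[0,0,0.001],0],[[0,0,0.0015],0],[[0,0,0.0015],0],[[0,0,0.0015],0]]'

```text
clock: 12.82
tool_pos: [0.4782, -0.2204, 0.2393]
orientation: [-180.0, 0.0, -159.4]
force: [-4.0, 2.6, 6.6]
opening: 0.0259
gripper_force: 30.0
```

The flange made contact at exactly the predicted height. Now I'll release and retreat.

>>> send_rows --deltas '[[[0,0,0],0],[[0,0,0],0],[[0,0,0],0],[[0,0,0],0],[[0,0,0],0]]' --gripper 0.6

```text
clock: 13.23
tool_pos: [0.4783, -0.2205, 0.2381]
orientation: [-180.0, 0.0, -159.4]
force: [0.6, -0.5, 0.2]
opening: 0.0509
gripper_force: 0.0
```

>>> send_rows --deltas '[[[0,0,-0.01],0],[[0,0,-0.03],0],[[0,0,-0.06],0],[[0,0,-0.09],0],[[0,0,-0.12],0]]'

```text
clock: 13.65
tool_pos: [0.478, -0.2205, 0.3358]
orientation: [-180.0, -0.0, -159.4]
force: [1.1, 0.5, -0.6]
opening: 0.0526
gripper_force: 0.0
```

>>> send_rows --deltas '[[[0,0,0],0],[[0,0,0],0],[[0,0,0],0],[[0,0,0],0],[[0,0,0],0]]'

```text
clock: 14.07
tool_pos: [0.4778, -0.2204, 0.3333]
orientation: [180.0, -0.1, -159.4]
force: [0.1, -0.0, 0.2]
opening: 0.0526
gripper_force: 0.0
```

```bash
python3 - <<'E'
from h import *
p=ctrl.snapshot("wrist"); save(p,"w6.png"); s=ctrl.get_obs(); print(s["clock"],s["tool_pos"],s["force"],s["opening"])
print("grip top pred",proj(p,[.4784,-.22,.215]))
q=ctrl.snapshot("scene"); im=q["color"][200:360,130:330]; cv2.imwrite("pics/s6.png",cv2.resize(im[:,:,::-1],None,fx=3,fy=3))
E
```

```text
14.1167 [ 0.47790508 -0.22036664  0.33336867] [-0.14338886  0.12640191  0.07209188] 0.052362505291702464
grip top pred [319.11945491 264.64516911]
```

View pics/w6.png

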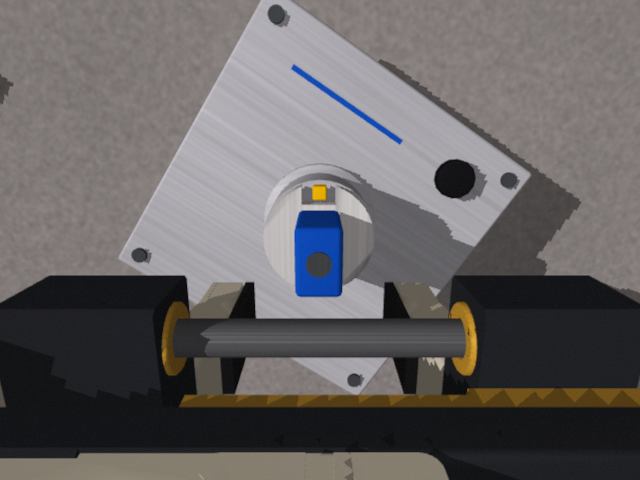

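View pics/s6.png

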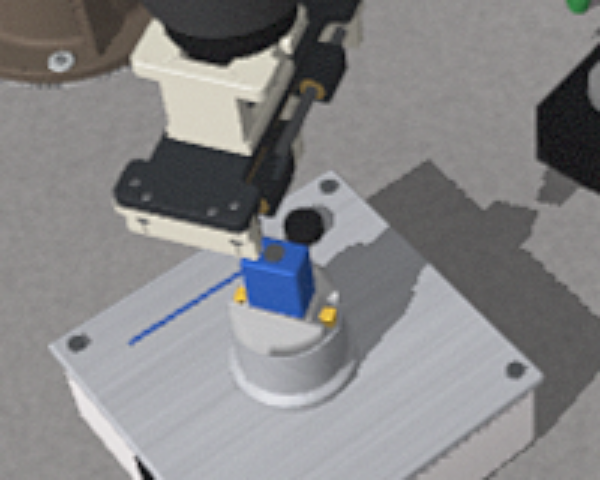

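The arbor is seated. Its grip dot is at (319,264), as predicted for fully home, the dogs sit in both notches, and the gripper is clear of everything.

```bash
python3 -c "
from plant import ctrl
print(ctrl.close_job())"
```

```text
the job is handed in; nothing more can be done
None
```

The blue-gripped arbor is seated fully home in the spindle with its notches over both dogs, released and clear of the gripper; the other two arbors were left in the rack, and the job is handed in (no verdict came back).

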